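# Put the vacuum on the loaded filter station

### The arm

A 7-joint arm with a two-finger parallel gripper is mounted at the origin on the work surface. World frame = base frame: x ahead of the robot, y to its left, z up, the work surface at z = 0. Lengths are in m, angles in rad, forces in N, time in s.
With the tool pointing down it reaches from about 0.35 to 0.9 m from the base axis. Payload 7.2 kg.
Tool frame: the origin (TCP) lies on the centre line of the jaws, within the pads' length; the fingertips stand 22 mm ahead of it and the grasp point (between the pads) lies 3 mm ahead of it (r.tcp_to_tips is the distance from the TCP to the fingertips, in m); z points along the fingers, x is the direction in which the jaws open and shut, and the axes are right-handed (so a half turn about z gives the same grasp; the last joint's range is limited). The gripper opens to 85 mm and grips with 20 to 120 N. Pads are 22 mm wide; open, the fingers measure 114 mm over their backs; the gripper's body (76 mm by 85 mm) begins 54 mm behind the grasp point. The pads swing forward as they close: fully open they stand 13 mm farther back than shut.
Start: joints at [1.229, 0.411, -0.013, 1.596, 0.006, 1.134, -0.082], TCP at [0.169, -0.602, 0.222] pointing down, gripper open.
Joint ranges: [-2.95, 2.95], [-0.29, 1.99], [-1.47, 1.44], [0.14, 2.54], [-1.03, 4.17], [0.13, 1.85], [-2.86, 2.86]. Speed limits (rad/s): [2.39, 2.39, 3.01, 3.01, 3.14, 3.14, 3.14].

### API

Orientations are given as [roll, pitch, yaw] about the fixed x, y, z axes, in that order (R = Rz(yaw) Ry(pitch) Rx(roll)).
In Python, from workcell import r gives the robot as it stands.
- The arm moves only by the tool arm_command, never from a script. Its argument "increments" is one flat list of numbers, 5 for each row, row after row: the opening, from 0 (shut) to 1 (fully open), then the shift along the world's x, y, z as a fraction of full scale, then the turn about the world's z as a fraction of full scale. In form: [grip, tx, ty, tz, yaw, grip, tx, ty, tz, yaw, ...]. A call has 1 to 20 rows; each row is the pose to reach, as a shift and turn from the pose commanded when the call began; what a row does not reach only later rows make up. Full scale, the value 1, is 0.4 m for a shift and 0.5 rad for a turn. A row lasts 1/12 s, in which the tool goes at most 41.7 mm and 7.16 degrees, less where a joint would pass 70% of its speed; a pose out of reach is approached as far as the arm can. A call with a number of a shift or a turn outside -1 to 1 is refused whole. A call with a gripper value outside its range is refused whole. The fingers move at their own pace and stop on an object; "force" is the grip in N (left out, the last holds). Time passes only in rows, so rows that repeat a pose let the fingers close. It gives the time, the measured TCP pose, the force and the opening at its end, in the units of the state.
- r.read_state(): the state, without advancing time (a new reading comes with each control period).
- r.grab_frame(name): name is "side" or "top" or "wrist"; returns a dict with "img" (480x640x3 uint8, red, green, blue), "depth" (480x640 float32, m along the optical axis (not along the pixel's ray), 0 where there is no reading), "fovy" (degrees; the focal length in pixels is half the picture's height over the tangent of half this angle, whatever the lens; pixels are square), "cx", "cy" (the principal point, pixels), "eye" and "attitude" of the camera in the world. Camera axes: x right, y down, z forward; pixel columns grow to the right and rows downward; lengths in m; the calibration is good to about 2 mm. A picture is of the moment at which its call begins.
- r.hand_in(): hands the job in, once; it reports no verdict.
The state is a dict: "time": time; "joint_pos": joint angles; "qvel": joint speeds; "tau": joint torques, N m; "ee_pos": TCP position; "tcp_rot": TCP orientation; "wrist_force": force on the tool from outside, world axes, zero at the start; "wrist_torque": the same for the moment, N m; "grip_width": opening from 0.0 (shut) to 1.0 (fully open).
Only numpy, scipy, OpenCV 4.12 (cv2) and the standard library are available. Lean on these libraries where they do the work, as an engineer would, in place of code of your own. Each camera call takes 0.05 s, during which the arm holds its last target. There are 200 camera calls.

### The job

The manifold's pump must draw only through the station that carries the covered funnel. With a fingertip, push the valve levers of the two stations without a funnel fully shut (square across their pipes), and only then push the lever of the station with the funnel fully open (in line with its pipe, pointing to the robot). Push only: do not pinch the levers, and leave the funnel and the jar, dishes and forceps around it where they are.

Things in the scene. Friction and masses are not known exactly. Their poses are not given: they have to be found in the camera images.
- manifold: Three-place vacuum filtration manifold, fixed. Origin at bench level under the middle of the steel header tube (30 mm diameter, top 65 mm high, along y from -240 to 195 mm); x points from the header to the filter heads, away from the robot. Tray x -45 to 245, y -345 to 215, 12 mm high; pump x -42 to 125, y -330 to -245, 110 mm high. Three like stations at y -150, 0, 150; which has the funnel varies.
- lever_funnel (a joint): Valve lever of the station that carries the funnel: angle (rad), counter-clockwise from above. 0 = fully shut, at its stop: lever square across its pipe, along the manifold's +y. 1.571 = fully open, at its stop: in line with its pipe, along the manifold's -x, over the header towards the robot. Stays where left; friction 0.22 N m (about 4 N near the tip).
- lever_funnel_pivot (a point): On the upright stem of the brass valve of the station that carries the funnel, at the lever's mid height, 95 mm above the bench and 75 mm along the manifold's x from the header's axis. The frame turns with the lever: y along the lever to its tip, z up.
- lever_funnel_tip (a point): End of that lever, 75 mm from the pivot, axes as there. Steel strip 13 mm wide with a black sleeve, 14 mm wide and 10 mm thick (90 to 100 mm above the bench), from 27 to 75 mm out from the pivot. Free air beneath it down to the tray, or to the header tube (top 65 mm high) where it points over it.
- station_funnel_head (a point): Centre of the filter head's flange (62 mm diameter, 84 mm above the bench) of the station that carries the funnel, 115 mm beyond its valve stem along the manifold's x. The funnel stands on it.
- lever_bare_a (a joint): Valve lever of one of the two stations without a funnel: angle (rad), counter-clockwise from above. 0 = fully shut, at its stop: lever square across its pipe, along the manifold's +y. 1.571 = fully open, at its stop: in line with its pipe, along the manifold's -x, over the header towards the robot. Stays where left; friction 0.22 N m (about 4 N near the tip).
- lever_bare_a_pivot (a point): On the upright stem of the brass valve of one of the two stations without a funnel, at the lever's mid height, 95 mm above the bench and 75 mm along the manifold's x from the header's axis. The frame turns with the lever: y along the lever to its tip, z up.
- lever_bare_a_tip (a point): End of that lever, 75 mm from the pivot, axes as there. Steel strip 13 mm wide with a black sleeve, 14 mm wide and 10 mm thick (90 to 100 mm above the bench), from 27 to 75 mm out from the pivot. Free air beneath it down to the tray, or to the header tube (top 65 mm high) where it points over it.
- station_bare_a_head (a point): Centre of the filter head's flange (62 mm diameter, 84 mm above the bench) of one of the two stations without a funnel, 115 mm beyond its valve stem along the manifold's x. Bare, with a grey disc on top.
- lever_bare_b (a joint): Valve lever of the other station without a funnel: angle (rad), counter-clockwise from above. 0 = fully shut, at its stop: lever square across its pipe, along the manifold's +y. 1.571 = fully open, at its stop: in line with its pipe, along the manifold's -x, over the header towards the robot. Stays where left; friction 0.22 N m (about 4 N near the tip).
- lever_bare_b_pivot (a point): On the upright stem of the brass valve of the other station without a funnel, at the lever's mid height, 95 mm above the bench and 75 mm along the manifold's x from the header's axis. The frame turns with the lever: y along the lever to its tip, z up.
- lever_bare_b_tip (a point): End of that lever, 75 mm from the pivot, axes as there. Steel strip 13 mm wide with a black sleeve, 14 mm wide and 10 mm thick (90 to 100 mm above the bench), from 27 to 75 mm out from the pivot. Free air beneath it down to the tray, or to the header tube (top 65 mm high) where it points over it.
- station_bare_b_head (a point): Centre of the filter head's flange (62 mm diameter, 84 mm above the bench) of the other station without a funnel, 115 mm beyond its valve stem along the manifold's x. Bare, with a grey disc on top.
- funnel: Stainless filter funnel with a grey lid, loose, 66 mm across (lid 70 mm), 80 mm tall over its lid knob, standing on the flange of its filter head, top about 164 mm above the bench. Origin at the centre of its lower rim, 84 mm above the bench, z up. It is not to be moved.
- sample_bottle: Bystander: closed sample jar, 60 mm diameter, 80 mm tall, standing on the bench left of the manifold. Origin under its centre.
- dish_stack: Bystander: stack of small dishes, 56 mm diameter, 44 mm tall, on the tray between two filter heads, 5 mm above the bench. Origin under its centre.
- forceps: Bystander: steel forceps, 120 x 10 x 10 mm, lying on the tray between two filter heads, 5 mm above the bench. Origin under the middle.

How it is judged:
On the way, in this order (a step that is already met when the one before it is completed fails the run):
1. both stations without a funnel are shut while the funnel's station is not yet open (value of joint each of lever_bare_a, lever_bare_b below 0.1 rad and value of joint lever_funnel below 0.3 rad), for 0.2 s.
2. the funnel's station is fully open, the other two still shut (value of joint each of lever_bare_a, lever_bare_b below 0.1 rad and value of joint lever_funnel above 1.47 rad), for 0.2 s.
At the end, for the whole second after the job is handed in: Both levers without a funnel are within 0.1 rad of their shut stop, the lever of the funnel's station is within 0.1 rad of its open stop; the funnel stands upright within 10 mm of its start, and jar, dishes and forceps are within 15 mm of theirs (all of step 2 and distance of funnel from where it was at the start of the episode below 0.01 m and angle between funnel's own z axis and vertical below 0.1 rad and linear speed of funnel below 0.02 m/s and distance of each of sample_bottle, dish_stack, forceps from where it was at the start of the episode below 0.015 m); the robot touches nothing.
It fails at once if the funnel is lifted, shifted by more than 10 mm or tipped (distance of funnel from where it was at the start of the episode above 0.01 m or angle between funnel's own z axis and vertical above 0.15 rad).
It fails at once if jar, dishes or forceps are lifted or moved by more than 15 mm (distance of any of sample_bottle, dish_stack, forceps from where it was at the start of the episode above 0.015 m).
It fails at once if a lever is taken between the fingers instead of pushed ((x of the grasp point in the frame of lever_funnel_tip between -0.005 and 0.005 m and y of the grasp point in the frame of lever_funnel_tip between -0.06 and 0.01 m and z of the grasp point in the frame of lever_funnel_tip between -0.03 and 0.018 m) or (x of the grasp point in the frame of lever_bare_a_tip between -0.005 and 0.005 m and y of the grasp point in the frame of lever_bare_a_tip between -0.06 and 0.01 m and z of the grasp point in the frame of lever_bare_a_tip between -0.03 and 0.018 m) or (x of the grasp point in the frame of lever_bare_b_tip between -0.005 and 0.005 m and y of the grasp point in the frame of lever_bare_b_tip between -0.06 and 0.01 m and z of the grasp point in the frame of lever_bare_b_tip between -0.03 and 0.018 m)).
It also fails if it takes over 72 s, if anything falls off the work surface, if the arm or the gripper's body presses on something with over 40 N, if the wrist force passes 120 N, or if a joint passes its speed limit or range.

## Working session

There is one attempt and no reset: what is moved stays moved. The work goes in short steps, Python scripts to look and compute and a tool call to move; the robot and the scene stay as the last step left them, time stands still between calls to the robot, and variables do not carry over. Pictures are saved under pics/ and viewed, about 8 in all and at most 12, crops included, and the job is handed in when it is done.

Besides the shell and the picture viewer there is one more tool, called after "Call:" as name(argument=value, ...), one argument or row to a line, values as JSON. arm_command: Moves the arm, as the interface text tells. Its arguments: {"type":"object","properties":{"increments":{"type":"array","items":{"type":"number","minimum":-1,"maximum":1}},"force":{"type":"number"}},"required":["increments"]}

```bash
mkdir -p pics
cat > h.py <<'E'
import numpy as np, cv2
from workcell import r
def grab(n):
    f=r.grab_frame(n); return f
def Rm(f):
    a=np.array(f['attitude'],float)
    if a.shape==(3,3): return a
    from scipy.spatial.transform import Rotation as R
    return R.from_euler('xyz',a).as_matrix() if a.size==3 else R.from_quat(a).as_matrix()
def foc(f): return 240/np.tan(np.radians(f['fovy'])/2)
def onz(f,u,v,z):
    d=Rm(f)@np.array([(u-f['cx'])/foc(f),(v-f['cy'])/foc(f),1]); e=np.array(f['eye'])
    return e+d*(z-e[2])/d[2]
def cloud(f):
    v,u=np.mgrid[:480,:640]; D=f['depth']
    P=np.stack([(u-f['cx'])/foc(f)*D,(v-f['cy'])/foc(f)*D,D],-1)
    return P@Rm(f).T+np.array(f['eye'])
def save(f,n): cv2.imwrite('pics/'+n,cv2.cvtColor(f['img'],cv2.COLOR_RGB2BGR))
E
python3 - <<'E'
from h import *
s=r.read_state(); print(s)
for n in('top','side'):
    f=grab(n); save(f,n+'0.png'); print(n,f['fovy'],f['cx'],f['cy'],f['eye'],f['attitude'])
    np.save(n+'0.npy',f,allow_pickle=True)
E
```

```text
{'time': 0.0, 'joint_pos': array([ 1.22879935,  0.41191927, -0.01269982,  1.59706269,  0.00561118,
        1.13429539, -0.08218589]), 'qvel': array([-2.54126734e-03,  5.53325617e-04,  9.36799302e-04, -9.04896815e-04,
       -1.72870521e-05,  9.54646199e-04,  1.12806204e-03]), 'tau': array([-1.17380663e-03, -6.00610256e+01,  6.81772660e-01, -2.99403834e+01,
        1.39155064e-02,  1.05827517e-02,  3.00362547e-05]), 'ee_pos': array([ 0.1687998 , -0.60123277,  0.22073346]), 'tcp_rot': array([ 3.14146063e+00,  1.64375710e-03, -1.29696707e+00]), 'wrist_force': array([-0.28905037,  0.78108533, -0.33423467]), 'wrist_torque': array([-0.0387038 , -0.0273224 ,  0.03360976]), 'grip_width': 1.002556337912464}
top 48.11335757441837 324.78313040112704 234.36534607819985 [0.47394157 0.08972154 0.94640412] [-3.05018146e+00 -1.45501155e-03 -1.59473649e+00]
side 52.94020890055935 320.55135134841186 239.36099633556637 [0.13759478 0.71245706 0.66573005] [-2.21978906  0.02145201 -2.5403282 ]
```

View pics/top0.png

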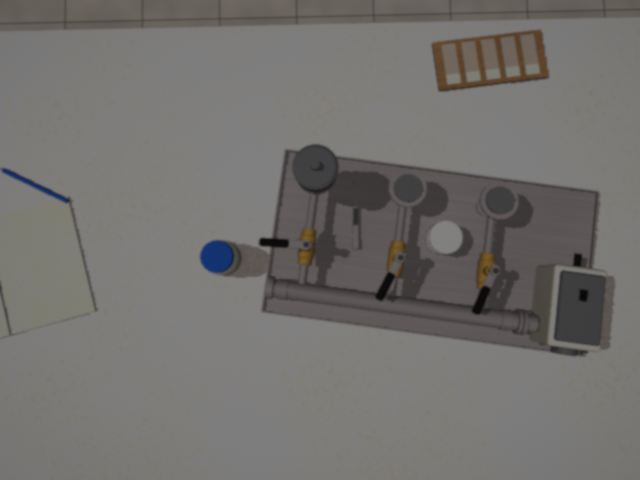

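View pics/side0.png

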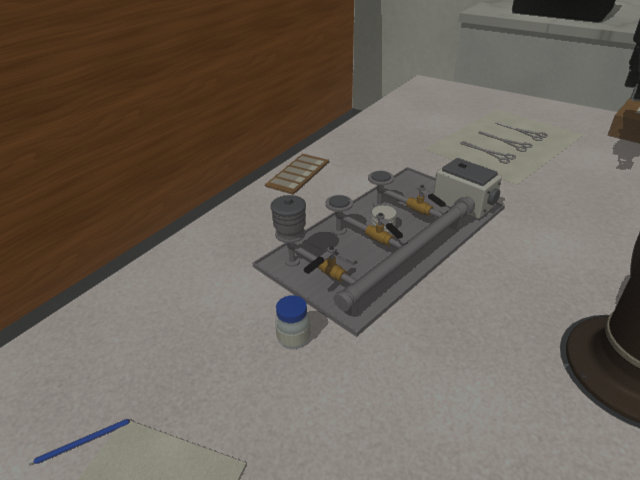

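Top view: the funnel is on the leftmost station (lid at 316,168), with its lever shut and pointing left (sleeve 260–288,243). The middle and right levers are part open (sleeves near 386,286 and 482,299). The jar is at (218,257).

Run:
```python
from h import *
f=np.load('top0.npy',allow_pickle=True).item()
hsv=cv2.cvtColor(f['img'],cv2.COLOR_RGB2HSV)
P=cloud(f); print('bench z',np.median(P[380:460,200:500,2]))
# black sleeves
m=((hsv[...,2]<30)).astype(np.uint8); m[:225]=0;m[:,:240]=0;m[330:]=0;m[:,530:]=0
n,l,st,c=cv2.connectedComponentsWithStats(m)
for i in range(1,n):
    if st[i,4]>60:
        pts=np.argwhere(l==i)[:,::-1].astype(np.float32)
        rc=cv2.minAreaRect(pts); b=cv2.boxPoints(rc)
        print('black',st[i],c[i],np.median(P[l==i][:,2]).round(3))
        W=np.array([onz(f,*p,.1)[:2] for p in pts]); mu=W.mean(0)
        ev,V=np.linalg.eigh(np.cov((W-mu).T)); d=V[:,1]; t=(W-mu)@d
        print(' ctr',mu.round(4),'ends',(mu+d*t.min()).round(4),(mu+d*t.max()).round(4))
# heads: by depth band
for nm,(u,v) in dict(funlid=(316,168),h0=(408,188),h1=(499,201),dish=(446,237),jar=(217,256)).items():
    w=P[v-6:v+7,u-6:u+7].reshape(-1,3); z=np.median(w[:,2]); print(nm,z.round(3),onz(f,u,v,z)[:2].round(4))
# header: points z .055-.07 in region
q=P[285:335,275:535].reshape(-1,3); q=q[(q[:,2]>.06)&(q[:,2]<.072)]
vx,vy,x0,y0=cv2.fitLine(q[:,:2].astype(np.float32),cv2.DIST_HUBER,0,.01,.01).ravel(); print('header',vx,vy,x0,y0,q[:,1].min(),q[:,1].max())
print('tray corners',[onz(f,u,v,.012)[:2].round(4) for u,v in((287,151),(598,191),(264,312),(583,354))])
```

```text
bench z -4.5031421158692186e-05
black [261 239  27   8 172] [274.18023256 242.18604651] 0.1
 ctr [0.541  0.1668] ends [0.539  0.1465] [0.543  0.1877]
black [376 273  18  27 190] [384.64210526 286.43684211] 0.1
 ctr [ 0.4673 -0.0052] ends [ 0.4864 -0.016 ] [0.4492 0.0051]
black [473 287  17  27 213] [480.72769953 300.07511737] 0.1
 ctr [ 0.4425 -0.1547] ends [ 0.4622 -0.1648] [ 0.4234 -0.145 ]
funlid 0.155 [0.6463 0.0976]
h0 0.089 [ 0.6244 -0.0495]
h1 0.089 [ 0.5997 -0.1953]
dish 0.049 [ 0.5469 -0.1165]
jar 0.08 [0.5224 0.2611]
header 0.15740025 0.9875349 0.4335706 -0.045877278 -0.25154776733376916 0.17031974622127372
tray corners [array([0.7093, 0.1496]), array([ 0.6247, -0.3962]), array([0.4278, 0.1942]), array([ 0.3434, -0.3506])]
```

Call:
arm_command(
  increments=[0,0.04,0.06,0,-0.05,0,0.1,0.15,0,-0.15,0,0.15,0.24,0,-0.25,0,0.2,0.32,0,-0.35,0,0.25,0.4,0,-0.45,0,0.3,0.48,0,-0.55,0,0.35,0.56,0,-0.65,0,0.4,0.64,0,-0.75,0,0.45,0.72,0,-0.8,0,0.5,0.8,0,-0.86,0,0.55,0.88,0,-0.86,0,0.6,0.94,0,-0.86,0,0.62,0.98,0,-0.86,0,0.62,0.98,0,-0.86,0,0.62,0.98,0,-0.86],
  force=40,
)

```text
time: 1.35
ee_pos: [0.4171, -0.2089, 0.2213]
tcp_rot: [3.141, 0.0, -1.724]
wrist_force: [-0.0, -0.4, 0.1]
grip_width: -0.0
```

```bash
cat >> h.py <<'E'
ex=np.array([.987,-.158]);ey=np.array([.158,.987])
def measure(name):
    s=r.read_state(); print('t',round(s['time'],2),'tcp',s['ee_pos'].round(4),s['tcp_rot'].round(3),'F',s['wrist_force'].round(1),'grip',round(s['grip_width'],2))
    f=grab('top'); save(f,name); return f
E
python3 - <<'E'
from h import *
f=measure('top1.png'); print(r.tcp_to_tips)
w=grab('wrist'); save(w,'wrist1.png')
P=cloud(w); print(w['eye'],w['attitude'])
E
```

```text
t 1.35 tcp [ 0.4171 -0.2089  0.2213] [ 3.141  0.    -1.724] F [-0.  -0.4  0.1] grip -0.0
0.022
[ 0.48810452 -0.2214514   0.37431891] [ 2.85235352e+00  1.78797788e-04 -1.72700080e+00]
```

View pics/wrist1.png

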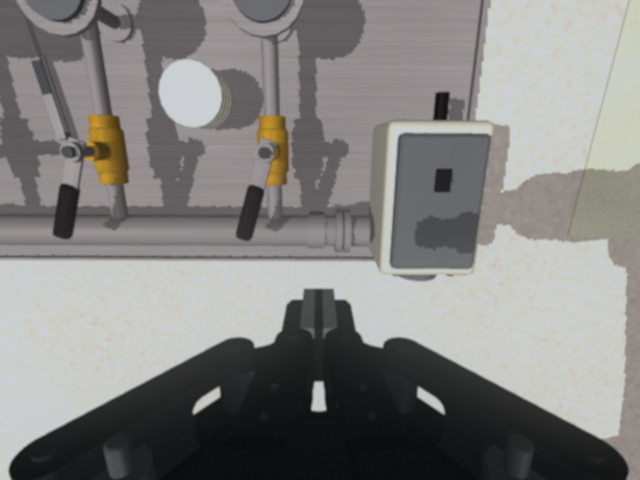

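Wrist view: the fingers are shut at (318,320). The right lever's sleeve is at (250,214) and the middle one at (66,212). Both are part open and well clear of the fingers. The script works out the arc.

Run:
```python
from h import *
p=np.array([.4873,-.179]); C=np.array([.420,-.182])
def at(p,t,rr,d): 
    u=np.cos(t)*ey-np.sin(t)*ex; n=-np.sin(t)*ey-np.cos(t)*ex; return p+rr*u+d*n
print('shut arc')
for i,t in enumerate(np.linspace(1.3,0,14)):
    d=.007+.011*np.cos(t)+.0145*np.sin(t)-.002
    print(round(t,2),((at(p,t,.055,d)-C)/.4).round(3))
print('open arc rel to pivot', [ (at(0*p,t,.055,-(.007+.011*np.cos(t)+.0145*np.sin(t)-.002))).round(4) for t in np.linspace(0,1.6,15)])
```

```text
shut arc
1.3 [0.02  0.015]
1.2 [0.021 0.028]
1.1 [0.023 0.042]
1.0 [0.027 0.056]
0.9 [0.033 0.07 ]
0.8 [0.04  0.083]
0.7 [0.049 0.096]
0.6 [0.059 0.108]
0.5 [0.071 0.119]
0.4 [0.085 0.129]
0.3 [0.1   0.137]
0.2 [0.116 0.143]
0.1 [0.133 0.147]
0.0 [0.15 0.15]
open arc rel to pivot [array([0.0245, 0.0518]), array([0.02  , 0.0541]), array([0.0151, 0.0562]), array([0.0098, 0.0577]), array([0.0042, 0.0588]), array([-0.0018,  0.0592]), array([-0.008 ,  0.0589]), array([-0.0144,  0.0578]), array([-0.0208,  0.0559]), array([-0.0271,  0.0531]), array([-0.0332,  0.0494]), array([-0.0389,  0.0448]), array([-0.044 ,  0.0393]), array([-0.0484,  0.033 ]), array([-0.052 ,  0.0261])]
```

Call:
arm_command(
  increments=[0,0.004,0.03,-0.02,0,0,0.007,0.068,-0.07,0,0,0.007,0.068,-0.13,0,0,0.007,0.068,-0.19,0,0,0.007,0.068,-0.24,0,0,0.007,0.068,-0.27,0,0,0.007,0.068,-0.287,0,0,0.007,0.068,-0.287,0,0,0.007,0.068,-0.287,0],
)

```text
time: 2.2
ee_pos: [0.4196, -0.1833, 0.107]
tcp_rot: [3.141, -0.0, -1.728]
wrist_force: [0.2, -0.0, 0.9]
grip_width: 0.001
```

Call:
arm_command(
  increments=[0,0.02,0.018,0,0,0,0.021,0.03,0,0,0,0.023,0.044,0,0,0,0.027,0.058,0,0,0,0.033,0.072,0,0,0,0.04,0.085,0,0,0,0.049,0.098,0,0,0,0.059,0.11,0,0,0,0.071,0.121,0,0,0,0.085,0.131,0,0,0,0.1,0.139,0,0,0,0.116,0.145,0,0,0,0.133,0.149,0,0,0,0.148,0.152,0,0,0,0.153,0.152,0,0,0,0.153,0.152,0,0],
)

```text
time: 3.53
ee_pos: [0.4816, -0.1217, 0.1067]
tcp_rot: [-3.142, 0.0, -1.727]
wrist_force: [-0.8, -0.3, -0.2]
grip_width: 0.003
```

Run:
```python
from h import *
f=measure('top2.png')
```

```text
t 3.53 tcp [ 0.4816 -0.1217  0.1067] [-3.142  0.    -1.727] F [-0.8 -0.3 -0.2] grip 0.0
```

View pics/top2.png

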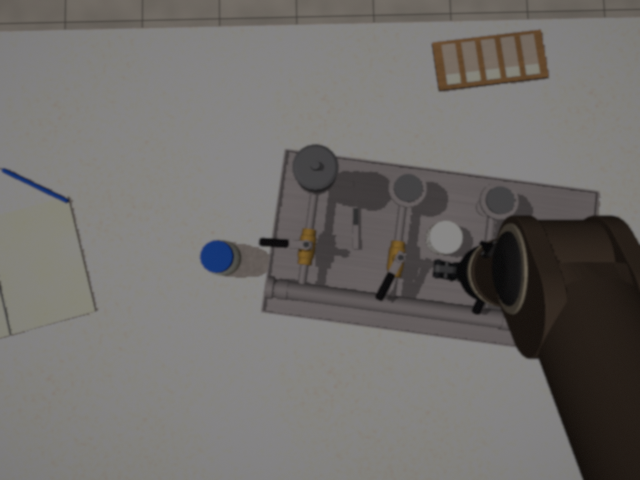

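Top view: the wrist hides most of the right station, but a black sleeve end still shows at (480,306). I'll check with the wrist camera.

Run:
```python
from h import *
w=grab('wrist'); s=grab('side')
a=np.hstack([w['img'][:, :],])
cv2.imwrite('pics/ws3.png',cv2.cvtColor(np.hstack([cv2.resize(w['img'],(400,300)),cv2.resize(s['img'][130:290,330:550],(400,300))]),cv2.COLOR_RGB2BGR))
```

```text
(no output)
```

View pics/ws3.png

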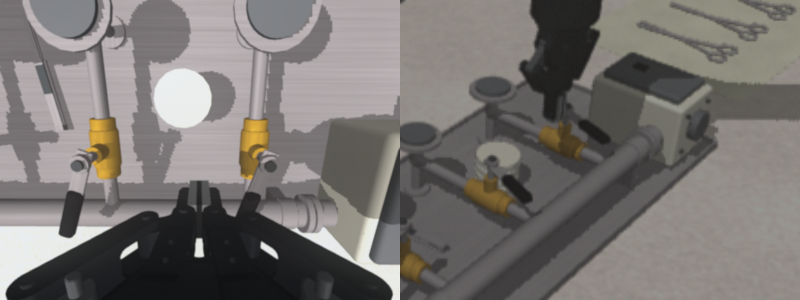

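Neither lever has moved and the fingers now stand left of the right one, so they passed over it or beside it. I'll measure the true fingertip position from depth.

Run:
```python
from h import *
print(r.read_state()['ee_pos'])
for n in('side','wrist'):
    f=grab(n); P=cloud(f)
    tcp=r.read_state()['ee_pos']
    m=(np.hypot(P[...,0]-tcp[0],P[...,1]-tcp[1])<.03)&(P[...,2]>.07)&(f['depth']>0)
    q=P[m]; print(n,m.sum(), 'zmin',np.percentile(q[:,2],[0,1,3,10,50]).round(3))
    lo=q[(q[:,2]<np.percentile(q[:,2],10))]; print(lo.mean(0).round(4), lo.min(0).round(3),lo.max(0).round(3))
    # project tip
    R=Rm(f)
    for z in(.107,.085):
        c=R.T@(np.array([tcp[0],tcp[1],z])-f['eye']); print(' px',(c[:2]/c[2]*foc(f)+[f['cx'],f['cy']]).round(0),c[2].round(3), 'seen depth',f['depth'][tuple((c[:2]/c[2]*foc(f)+[f['cx'],f['cy']]).round(0).astype(int)[::-1])])
    # black sleeve right by colour in wrist
    if n=='wrist':
        h=cv2.cvtColor(f['img'],cv2.COLOR_RGB2HSV)
        k=(h[...,2]<45)&(P[...,2]>.09)&(P[...,2]<.108)
        nn,l,st,c=cv2.connectedComponentsWithStats(k.astype(np.uint8))
        for i in range(1,nn):
            if st[i,4]>150: print(st[i],P[l==i].mean(0).round(4),P[l==i].min(0).round(3),P[l==i].max(0).round(3))
```

```text
[ 0.48059532 -0.12194896  0.10668042]
side 714 zmin [0.115 0.119 0.124 0.135 0.189]
[ 0.4774 -0.1136  0.1262] [ 0.468 -0.126  0.115] [ 0.494 -0.106  0.135]
 px [414. 197.] 1.038 seen depth 1.2277031
 px [413. 206.] 1.051 seen depth 1.1082624
wrist 32607 zmin [0.12  0.128 0.137 0.16  0.197]
[ 0.4884 -0.1235  0.1439] [ 0.469 -0.144  0.12 ] [ 0.496 -0.102  0.16 ]
 px [318. 297.] 0.167 seen depth 0.14082757
 px [318. 280.] 0.188 seen depth 0.2732277
[378 307  38  40 736] [ 0.455  -0.1602  0.0995] [ 0.442 -0.17   0.096] [ 0.464 -0.149  0.102]
```

The depth cameras show the fingertips at z≈0.116, about 10 mm above the reported TCP height, while `tcp_to_tips` would put them at 0.085. So they passed over the lever. I'll trust the depth: go back, lower 20 mm and measure again.

Call:
arm_command(
  increments=[0,-0.03,-0.03,0,0,0,-0.07,-0.07,0,0,0,-0.11,-0.11,0,0,0,-0.145,-0.145,0,0,0,-0.153,-0.152,0,0,0,-0.153,-0.152,0,0,0,-0.153,-0.152,-0.025,0,0,-0.153,-0.152,-0.05,0,0,-0.153,-0.152,-0.05,0,0,-0.153,-0.152,-0.05,0],
)

```text
time: 4.62
ee_pos: [0.4196, -0.1814, 0.0857]
tcp_rot: [3.139, 0.001, -1.725]
wrist_force: [-0.2, 0.3, 0.1]
grip_width: -0.002
```

```bash
cat >> h.py <<'E'
def tip():
    s=r.read_state(); tcp=s['ee_pos']; print('t',round(s['time'],2),'tcp',tcp.round(4),'F',s['wrist_force'].round(1))
    f=grab('side'); P=cloud(f)
    m=(np.hypot(P[...,0]-tcp[0],P[...,1]-tcp[1])<.03)&(P[...,2]>.068)&(P[...,2]<.16)&(f['depth']>0)&(f['img'].max(-1)<70)
    q=P[m]; print(m.sum(),'zmin',np.percentile(q[:,2],[0,1,3,10]).round(3)); lo=q[q[:,2]<np.percentile(q[:,2],30)]
    print('tip x,y range',np.percentile(lo,[3,97],axis=0).round(3).tolist()); return f
E
python3 - <<'E'
from h import *
f=tip(); w=grab('wrist')
c=f['img'][130:290,330:550]
cv2.imwrite('pics/ws4.png',cv2.cvtColor(np.hstack([cv2.resize(w['img'],(400,300)),cv2.resize(c,(400,300))]),cv2.COLOR_RGB2BGR))
E
```

```text
t 4.62 tcp [ 0.4196 -0.1814  0.0857] F [-0.2  0.3  0.1]
249 zmin [0.097 0.099 0.102 0.106]
tip x,y range [[0.409, -0.181, 0.099], [0.429, -0.163, 0.117]]
```

View pics/ws4.png

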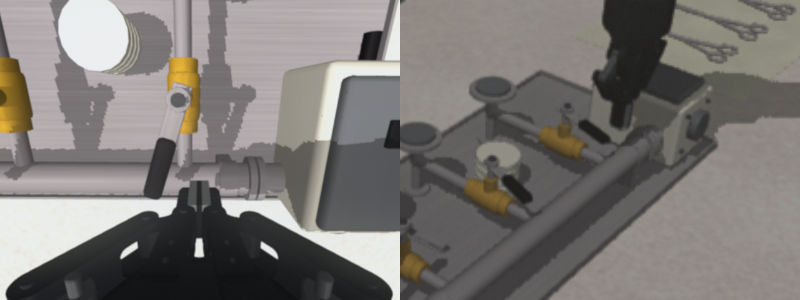

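The right lever is untouched at (160,168 in the wrist pane), and the fingers stand to its right with their tips at about 0.097. I'll lower 13 mm more and run the arc.

Call:
arm_command(
  increments=[0,0,0,-0.016,0,0,0,0,-0.032,0,0,0,0,-0.032,0,0,0.01,0.01,-0.032,0,0,0.02,0.018,-0.032,0,0,0.021,0.03,-0.032,0,0,0.022,0.037,-0.032,0,0,0.023,0.044,-0.032,0,0,0.025,0.051,-0.032,0,0,0.027,0.058,-0.032,0,0,0.027,0.058,-0.032,0],
)

```text
time: 5.63
ee_pos: [0.4306, -0.1589, 0.0741]
tcp_rot: [-3.142, -0.0, -1.727]
wrist_force: [-0.3, -3.3, 0.8]
grip_width: -0.002
```

Run:
```python
from h import *
f=tip(); w=grab('wrist')
c=f['img'][130:290,330:550]
cv2.imwrite('pics/ws5.png',cv2.cvtColor(np.hstack([cv2.resize(w['img'],(400,300)),cv2.resize(c,(400,300))]),cv2.COLOR_RGB2BGR))
```

```text
t 5.63 tcp [ 0.4306 -0.1589  0.0741] F [-0.3 -3.3  0.8]
371 zmin [0.084 0.089 0.092 0.096]
tip x,y range [[0.42, -0.159, 0.088], [0.457, -0.13, 0.102]]
```

View pics/ws5.png

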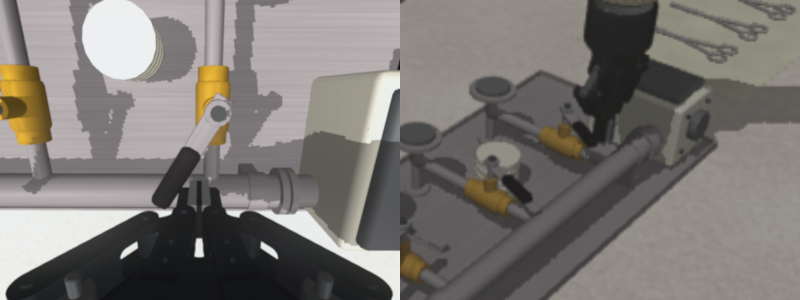

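The lever is now turning, with the finger against its right side and 3.3 N on the wrist. I'll finish the arc.

Call:
arm_command(
  increments=[0,0.006,0.014,0,0,0,0.013,0.027,0,0,0,0.022,0.04,0,0,0,0.032,0.052,0,0,0,0.044,0.063,0,0,0,0.058,0.073,0,0,0,0.073,0.081,0,0,0,0.089,0.087,0,0,0,0.106,0.091,0,0,0,0.121,0.092,0,0,0,0.13,0.092,0,0,0,0.13,0.092,0,0],
)

```text
time: 6.73
ee_pos: [0.4789, -0.1218, 0.0732]
tcp_rot: [3.133, -0.0, -1.727]
wrist_force: [-15.8, 0.5, 9.8]
grip_width: 0.003
```

```bash
cat >> h.py <<'E'
PIV={'right':np.array([.4873,-.179]),'mid':np.array([.511,-.031]),'fun':np.array([.5347,.117])}
def levers(cam):
    f=grab(cam); P=cloud(f); k=(f['img'].max(-1)<60)&(P[...,2]>.092)&(P[...,2]<.106)&(f['depth']>0)
    for n,p in PIV.items():
        d=P[...,:2]-p; rad=np.hypot(d[...,0],d[...,1]); m=k&(rad>.03)&(rad<.08)
        for c in range(1,1):pass
        nn,l,st,_=cv2.connectedComponentsWithStats(m.astype(np.uint8))
        for i in range(1,nn):
            if st[i,4]>40:
                q=d[l==i].mean(0); a=np.arctan2(-q@ex,q@ey); print(cam,n,st[i,4],'rad',np.hypot(*q).round(4),'angle',a.round(3))
    return f
E
python3 - <<'E'
from h import *
f=tip(); w=levers('wrist'); t=levers('top')
save(w,'w6.png')
E
```

```text
t 6.73 tcp [ 0.4789 -0.1218  0.0732] F [-15.8   0.5   9.8]
407 zmin [0.083 0.083 0.089 0.095]
tip x,y range [[0.468, -0.125, 0.083], [0.502, -0.103, 0.103]]
wrist right 3424 rad 0.0516 angle -0.034
wrist right 223 rad 0.0658 angle 0.156
wrist right 217 rad 0.0462 angle 0.222
wrist mid 243 rad 0.0782 angle -3.118
wrist mid 2464 rad 0.049 angle 1.259
top mid 240 rad 0.0516 angle 1.194
top fun 212 rad 0.0509 angle 0.036
```

The right lever is shut: angle ≈ -0.03 against its stop, with 16 N of reaction. I'll back off, rise and go to the middle lever.

Call:
arm_command(
  increments=[0,-0.03,-0.005,0,0,0,-0.075,-0.01,0,0,0,-0.085,-0.01,0.06,0,0,-0.097,0,0.12,0,0,-0.097,0.06,0.15,0,0,-0.097,0.13,0.15,0,0,-0.097,0.2,0.15,0,0,-0.097,0.22,0.15,0,0,-0.097,0.22,0.15,0,0,-0.097,0.22,0.09,0,0,-0.097,0.22,0.04,0,0,-0.097,0.22,0.01,0,0,-0.097,0.22,0,0,0,-0.097,0.22,0,0],
)

```text
time: 8.05
ee_pos: [0.4437, -0.0351, 0.0732]
tcp_rot: [3.14, 0.0, -1.728]
wrist_force: [-0.5, 0.3, 0.1]
grip_width: -0.001
```

Run:
```python
from h import *
f=tip(); w=levers('wrist'); t=levers('top')
```

```text
t 8.05 tcp [ 0.4437 -0.0351  0.0732] F [-0.5  0.3  0.1]
384 zmin [0.086 0.088 0.091 0.097]
tip x,y range [[0.433, -0.037, 0.088], [0.452, -0.019, 0.111]]
wrist right 4583 rad 0.0533 angle -0.007
wrist mid 625 rad 0.0772 angle -3.137
wrist mid 3002 rad 0.0499 angle 1.228
wrist mid 113 rad 0.0563 angle 1.833
wrist mid 209 rad 0.0586 angle 1.651
wrist mid 217 rad 0.0634 angle 1.97
top right 47 rad 0.0671 angle -0.065
top mid 139 rad 0.0429 angle 1.187
top fun 206 rad 0.0507 angle 0.038
```

Right is shut (≈0), middle is at 1.2 and the finger is in place. Running the same arc on the middle lever.

Call:
arm_command(
  increments=[0,0.01,0.01,0,0,0,0.02,0.018,0,0,0,0.021,0.03,0,0,0,0.023,0.044,0,0,0,0.027,0.058,0,0,0,0.033,0.072,0,0,0,0.04,0.085,0,0,0,0.049,0.098,0,0,0,0.059,0.11,0,0,0,0.071,0.121,0,0,0,0.085,0.131,0,0,0,0.1,0.139,0,0,0,0.116,0.145,0,0,0,0.133,0.149,0,0,0,0.148,0.15,0,0,0,0.157,0.15,0,0,0,0.157,0.15,0,0],
)

```text
time: 9.62
ee_pos: [0.5028, 0.0261, 0.0732]
tcp_rot: [3.133, -0.002, -1.726]
wrist_force: [-16.9, -0.3, 9.6]
grip_width: 0.001
```

Run:
```python
from h import *
f=tip(); w=levers('wrist'); t=levers('top')
```

```text
t 9.62 tcp [0.5028 0.0261 0.0732] F [-16.9  -0.3   9.6]
501 zmin [0.084 0.086 0.09  0.096]
tip x,y range [[0.492, 0.023, 0.086], [0.527, 0.044, 0.105]]
wrist right 309 rad 0.0744 angle -0.002
wrist mid 3422 rad 0.0517 angle -0.038
wrist mid 309 rad 0.0755 angle -3.14
wrist mid 220 rad 0.0658 angle 0.154
wrist mid 220 rad 0.046 angle 0.219
wrist fun 254 rad 0.0781 angle -3.115
wrist fun 267 rad 0.0313 angle 0.02
top right 69 rad 0.0365 angle -0.042
top fun 200 rad 0.0511 angle 0.04
```

Both bare levers are against their shut stops. I'll back off, rise well over everything and descend on the funnel lever's far side, staying clear of the funnel.

Call:
arm_command(
  increments=[0,-0.03,-0.005,0,0,0,-0.07,-0.01,0,0,0,-0.075,-0.01,0.06,0,0,-0.075,-0.01,0.13,0,0,-0.075,0,0.19,0,0,-0.04,0.06,0.2,0,0,0.01,0.13,0.2,0,0,0.06,0.2,0.2,0,0,0.11,0.27,0.2,0,0,0.15,0.33,0.2,0,0,0.159,0.36,0.2,0,0,0.159,0.36,0.2,0,0,0.159,0.36,0.15,0,0,0.159,0.36,0.1,0,0,0.159,0.36,0.08,0,0,0.159,0.36,0.08,0],
)

```text
time: 11.1
ee_pos: [0.5691, 0.1682, 0.1043]
tcp_rot: [3.139, -0.001, -1.728]
wrist_force: [-0.3, -0.9, 1.2]
grip_width: -0.0
```

Run:
```python
from h import *
f=tip(); w=levers('wrist'); t=levers('top')
cv2.imwrite('pics/ws7.png',cv2.cvtColor(np.hstack([cv2.resize(w['img'],(400,300)),cv2.resize(f['img'][130:350,220:520],(400,300))]),cv2.COLOR_RGB2BGR))
```

```text
t 11.1 tcp [0.5691 0.1682 0.1043] F [-0.3 -0.9  1.2]
275 zmin [0.097 0.099 0.099 0.101]
tip x,y range [[0.541, 0.159, 0.099], [0.575, 0.184, 0.128]]
wrist mid 1951 rad 0.0572 angle -0.038
wrist fun 380 rad 0.0769 angle -3.12
wrist fun 164 rad 0.0328 angle -0.09
top right 256 rad 0.0527 angle -0.018
top mid 243 rad 0.0518 angle -0.022
```

View pics/ws7.png

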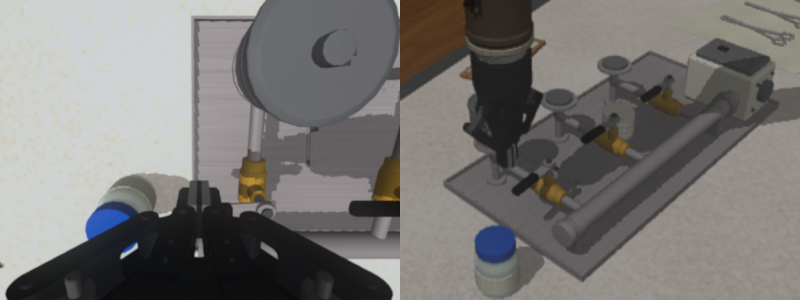

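Wrist view: the fingers are down beside the funnel lever on its far side. The funnel (knob 335,47) and the jar (112,220) are clear. I'll descend and start pushing it open.

Call:
arm_command(
  increments=[0,0,0,-0.03,0,0,0,0,-0.06,0,0,0,0,-0.078,0,0,0,0,-0.078,0,0,-0.015,0,-0.078,0,0,-0.028,0,-0.078,0,0,-0.04,0.003,-0.078,0,0,-0.052,0.008,-0.078,0,0,-0.065,0.012,-0.078,0,0,-0.079,0.015,-0.078,0,0,-0.079,0.015,-0.078,0],
)

```text
time: 12.17
ee_pos: [0.5386, 0.1756, 0.0757]
tcp_rot: [-3.14, 0.0, -1.727]
wrist_force: [1.0, -0.5, 0.9]
grip_width: 0.002
```

Run:
```python
from h import *
f=tip(); w=levers('wrist'); t=levers('top')
```

```text
t 12.17 tcp [0.5386 0.1756 0.0757] F [ 1.  -0.5  0.9]
656 zmin [0.088 0.093 0.095 0.098]
tip x,y range [[0.512, 0.152, 0.092], [0.545, 0.191, 0.102]]
wrist mid 423 rad 0.0742 angle -0.012
wrist fun 112 rad 0.0587 angle -0.095
wrist fun 423 rad 0.0757 angle -3.13
wrist fun 176 rad 0.0683 angle -0.022
wrist fun 180 rad 0.0485 angle -0.032
wrist fun 624 rad 0.0359 angle 0.313
top right 255 rad 0.0531 angle -0.018
top mid 252 rad 0.0525 angle -0.019
```

The lever is moving (≈0.3 rad) and nothing else has. Continuing the arc.

Call:
arm_command(
  increments=[0,-0.015,0.001,-0.006,0,0,-0.031,0,-0.006,0,0,-0.047,-0.003,-0.006,0,0,-0.063,-0.007,-0.006,0,0,-0.078,-0.014,-0.006,0,0,-0.094,-0.024,-0.006,0,0,-0.108,-0.035,-0.006,0,0,-0.121,-0.049,-0.006,0,0,-0.132,-0.065,-0.006,0,0,-0.141,-0.082,-0.006,0,0,-0.143,-0.093,-0.006,0,0,-0.143,-0.093,-0.006,0],
)

```text
time: 13.32
ee_pos: [0.4834, 0.1457, 0.0732]
tcp_rot: [-3.137, 0.012, -1.723]
wrist_force: [9.7, 23.0, -11.2]
grip_width: 0.002
```

Run:
```python
from h import *
f=tip(); w=levers('wrist'); t=levers('top')
cv2.imwrite('pics/ws8.png',cv2.cvtColor(np.hstack([cv2.resize(w['img'],(400,300)),cv2.resize(f['img'][130:350,220:520],(400,300))]),cv2.COLOR_RGB2BGR))
```

```text
t 13.32 tcp [0.4834 0.1457 0.0732] F [  9.7  23.  -11.2]
584 zmin [0.085 0.089 0.092 0.097]
tip x,y range [[0.463, 0.124, 0.089], [0.49, 0.161, 0.106]]
wrist mid 2628 rad 0.065 angle -0.01
wrist fun 843 rad 0.0768 angle -3.134
wrist fun 2492 rad 0.0451 angle 1.553
wrist fun 118 rad 0.0485 angle 1.151
wrist fun 223 rad 0.0568 angle 1.021
top right 243 rad 0.0526 angle -0.012
top mid 221 rad 0.0523 angle -0.026
```

View pics/ws8.png

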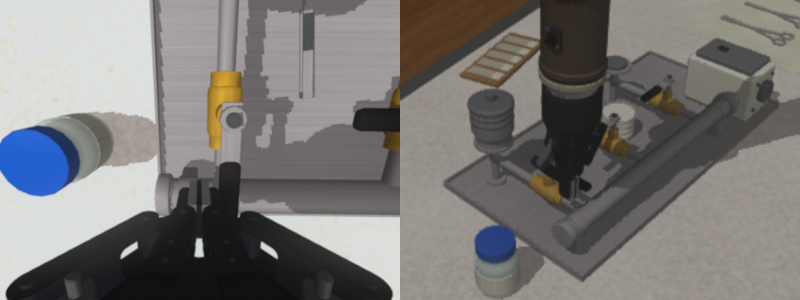

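The funnel lever lies in line with its pipe at 1.55 rad, against its stop with 23 N. I'll back off left, rise clear and look once more.

Call:
arm_command(
  increments=[0,0,0.03,0,0,0,0,0.06,0,0,0,0,0.06,0,0,0,0,0.06,0.08,0,0,0,0.06,0.18,0,0,0,0.06,0.28,0,0,-0.08,0.06,0.38,0,0,-0.16,0.06,0.45,0,0,-0.24,0.06,0.45,0,0,-0.3,0.06,0.45,0,0,-0.3,0.06,0.45,0,0,-0.3,0.06,0.45,0,0,-0.3,0.06,0.45,0],
)

```text
time: 14.55
ee_pos: [0.3616, 0.1615, 0.2523]
tcp_rot: [-3.141, -0.001, -1.728]
wrist_force: [-0.1, 0.0, 0.0]
grip_width: -0.003
```

Run:
```python
from h import *
s=r.read_state(); print(s['time'],s['ee_pos'],s['wrist_force'].round(1),abs(s['qvel']).max())
t=levers('top'); save(t,'top9.png'); levers('wrist')
f0=np.load('top0.npy',allow_pickle=True).item()
d=cv2.absdiff(t['img'],f0['img']).max(-1)
for nm,(u,v) in dict(fun=(316,168),dish=(446,237),jar=(217,256),forceps=(356,230)).items(): print(nm,d[v-20:v+20,u-20:u+20].mean().round(1))
```

```text
14.55 [0.36157945 0.16151077 0.2523043 ] [-0.1  0.   0. ] 0.026800512190585327
top right 245 rad 0.0526 angle -0.022
top mid 236 rad 0.0525 angle -0.024
top fun 229 rad 0.0512 angle 1.56
wrist right 185 rad 0.072 angle 0.042
wrist mid 737 rad 0.0525 angle 0.065
wrist mid 146 rad 0.0769 angle 3.108
wrist fun 90 rad 0.0773 angle 3.106
wrist fun 974 rad 0.0515 angle 1.564
fun 4.3
dish 6.5
jar 6.4
forceps 6.2
```

View pics/top9.png

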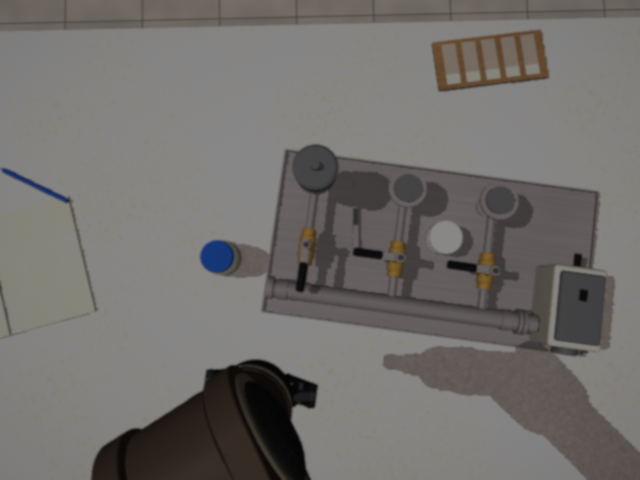

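Top view: the middle and right levers are square across their pipes (368,253 and 462,266), and the funnel's lever is in line with its pipe (302,275). The funnel, jar, dishes and forceps are where they were. Handing in.

```bash
python3 -c "
from workcell import r; print(r.hand_in())"
```

```text
the job is handed in; nothing more can be done
None
```

I pushed both bare-station levers shut with the closed fingertips, right one first and then the middle one. Only then did I push the funnel station's lever open, and the job is handed in at about 15 s of the 72 s allowed.

- **Levers, last look:** In the top view the right lever reads -0.02 rad, the middle -0.02 rad and the funnel's 1.56 rad. All three had been pressed against their stops, with 16–23 N of sideways force at the wrist.
- **Wrist camera disagreed slightly:** It put the shut levers at 0.04 and 0.065 rad, from views that were partly cut off. That is still inside the 0.1 rad limit.
- **Funnel, jar, dishes and forceps:** They look unmoved compared with the first picture. I compared the pictures only and did not measure their distances. The arm ended clear of everything, with no wrist force.
- **First push failed:** My first pass went over the right lever without touching it. Depth showed the fingertips about 10 mm above the reported tool point, not the stated 22 mm below it. I lowered the arm using the measured height and repeated the push, with no harm done.

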